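Put the finished power-supply boards into their trays

TASK

Put the three power-supply boards, the ones with a yellow transformer, away in the black trays: each one lying flat, component side up and squarely, long side along the pocket, in the tray made for its length (short, medium, long). Lower each board gently into its tray rather than dropping it. Leave the two logic boards with the silver shield cans, the solder reel and the tip cleaner where they are.

Things in the scene. Friction and masses are not known exactly. Their poses are not given: they have to be found in the camera images.
- board_short: Loose green power-supply board, 55 x 50 mm (x, y), face 3.6 mm up. Yellow-taped transformer in the middle, 22 mm in x, 20 mm in y, top 26.6 mm up: firmly soldered, the place to grip, across y. At the x ends a terminal and capacitors up to 17 mm up; beside the transformer nothing above 6 mm. Origin: centre of the underside; x along the long side, z up. 60 g, varies.
- board_medium: Loose green power-supply board, 80 x 50 mm (x, y), face 3.6 mm up. Yellow-taped transformer in the middle, 28 mm in x, 24 mm in y, top 30.6 mm up: firmly soldered, the place to grip, across y. At the x ends a terminal and capacitors up to 20 mm up; beside the transformer nothing above 6 mm. Origin: centre of the underside; x along the long side, z up. 100 g, varies.
- board_long: Loose green power-supply board, 105 x 50 mm (x, y), face 3.6 mm up. Yellow-taped transformer in the middle, 34 mm in x, 28 mm in y, top 34.6 mm up: firmly soldered, the place to grip, across y. At the x ends a terminal and capacitors up to 24 mm up; beside the transformer nothing above 6 mm. Origin: centre of the underside; x along the long side, z up. 150 g, varies.
- tray_short: Black plastic tray fixed to the bench, for the 55 mm board: one pocket 71 x 66 mm (x, y), 8 mm of room on every side of its board; outside 87 x 82 mm, walls 8 mm thick, 14 mm high (16 at the corners), a low notch in each long side. Flat pocket floor 3 mm above the origin. Origin: centre of the underside; x along the pocket's long side, z up. Empty at the start.
- tray_medium: Black plastic tray fixed to the bench, for the 80 mm board: one pocket 96 x 66 mm (x, y), 8 mm of room on every side of its board; outside 112 x 82 mm, walls 8 mm thick, 14 mm high (16 at the corners), a low notch in each long side. Flat pocket floor 3 mm above the origin. Origin: centre of the underside; x along the pocket's long side, z up. Empty at the start.
- tray_long: Black plastic tray fixed to the bench, for the 105 mm board: one pocket 121 x 66 mm (x, y), 8 mm of room on every side of its board; outside 137 x 82 mm, walls 8 mm thick, 14 mm high (16 at the corners), a low notch in each long side. Flat pocket floor 3 mm above the origin. Origin: centre of the underside; x along the pocket's long side, z up. Empty at the start.
- logic_small: Small logic board, not part of the job: green, 60 x 50 mm, with a flat silver shield can (top 15.6 mm up) and a white connector at one end; no yellow transformer. Loose. Origin: centre of the underside, x along the long side.
- logic_large: Large logic board, not part of the job: green, 95 x 50 mm, with a flat silver shield can (top 15.6 mm up) and a white connector at one end; no yellow transformer. Loose. Origin: centre of the underside, x along the long side.
- solder_reel: White-flanged reel of solder wire standing on its flange, 58 mm across, 46 mm high, loose, 0.5 kg. Origin: centre of the underside.
- tip_cleaner: Black round pot of brass wool for cleaning soldering tips, 68 mm across, 46 mm high, loose, 0.4 kg. Origin: centre of the underside.
Not all that is in view belongs to the job. What is shaped like the board_medium but purple or red is not meant.

How it is judged:
By the outcome, as a careful person would: the job done as asked, in the order asked, and still so for the second after the job is handed in, with the robot touching nothing.
It also fails if it takes over 93 s, if anything falls off the work surface, if the arm or the gripper's body presses on something with over 40 N, if the wrist force passes 120 N, or if a joint passes its speed limit or range.

ROBOT

A 6-joint arm with a two-finger parallel gripper is mounted at the origin on the work surface. World frame = base frame: x ahead of the robot, y to its left, z up, the work surface at z = 0. Lengths are in m, angles in rad, forces in N, time in s.
With the tool pointing down it reaches from about 0.35 to 1 m from the base axis. Payload 7.1 kg.
Tool frame: the origin (TCP) lies between the finger pads; the fingertips stand 22 mm ahead of it and the grasp point (between the pads) lies 3 mm ahead of it; z points along the fingers, y is the line along which they close (so a half turn about z gives the same grasp; the last joint's range is limited). The gripper opens to 85 mm and grips with 20 to 120 N. Pads are 22 mm wide; open, the fingers measure 114 mm over their backs; the gripper's body (76 mm by 85 mm) begins 54 mm behind the grasp point. The pads swing forward as they close: fully open they stand 13 mm farther back than shut.
Start: joints at [1.207, 0.423, 1.63, -0, 1.089, -0.019], TCP at [0.211, 0.588, 0.253] pointing down, gripper open.
Joint ranges: [-3, 3], [-0.9, 2.11], [0.09, 2.58], [-1.31, 4.45], [0.11, 2.69], [-2.54, 2.54]. Speed limits (rad/s): [2.39, 2.39, 3.01, 3.14, 3.14, 3.14].

INTERFACE

Orientations are given as a unit quaternion [x, y, z, w].
In Python, from rig import robot gives the robot as it stands. The module is installed in compiled form; this text tells all that it offers.
- The arm moves only by the shell command python3 -m pendant 'ROWS' [OPENING] [FORCE]. ROWS is JSON, a list of rows, each a list of 6 numbers: the shift along the world's x, y, z in units of 40 mm (1.0 is 40 mm), then the turn, a rotation vector about the world's x, y, z in units of 5 degrees (1.0 is 5 degrees). In form: [[dx, dy, dz, wx, wy, wz], ...]. A call has 1 to 10 rows; each row shifts and turns the commanded pose from where the row before left it; what a row does not reach is not made up. A row lasts 1/12 s, in which the tool goes at most 41.7 mm and 7.16 degrees, less where a joint would pass 70% of its speed; a pose out of reach is approached as far as the arm can. A call is refused whole if a number of a shift passes 1 or a number of a turn 1, either way. A call with a gripper value outside its range is refused whole. OPENING is the closure, from -1 (fully open) to 1 (shut), set as the call begins (- or left out, the last holds). The fingers move at their own pace and stop on an object; FORCE is the grip in N (left out, the last holds). Time passes only in rows, so rows that do not move let the fingers close. It gives the time, the measured TCP pose, the force, the opening and the grip force at its end, in the units of the state.
- robot.get_state(): the state, without advancing time (a new reading comes with each control period).
- robot.read_camera(name): name is "scene" or "side" or "wrist"; returns the picture (480x640x3 uint8, red, green, blue); there is no depth.
- robot.camera_params(name): a dict with "mtx" (3x3 intrinsics, pixels), "distortion" ([k1, k2, p1, p2, k3] as OpenCV has them; the pictures are not rectified), "R" (3x3) and "t" (3): a world point X has camera coordinates R X + t. Camera axes: x right, y down, z forward; pixel columns grow to the right and rows downward; lengths in m; the calibration is good to about 2 mm. A picture is of the moment at which its call begins: read the wrist's pose just before it. camera_params takes no time and is no camera call; for the wrist camera it gives the pose at the moment of the call.
- robot.job_done(): hands the job in; it is judged then, once.
The state is a dict: "clock": time; "joints": joint angles; "qvel": joint speeds; "effort": joint torques, N m; "tcp_pos": TCP position; "orientation": TCP orientation; "force": force on the tool from outside, world axes, zero at the start; "moment": the same for the moment, N m; "gripper_width": finger opening in m; "grip_force": force on a finger pad.
Only numpy, scipy, OpenCV 4.12 (cv2) and the standard library are available. Lean on these libraries where they do the work, as an engineer would, in place of code of your own. Each camera call takes 0.05 s, during which the arm holds its last target. There are 200 camera calls.

## Working session

There is one attempt and no reset: what is moved stays moved. The work goes in short steps, Python scripts to look and compute and a shell command to move; the robot and the scene stay as the last step left them, time stands still between calls to the robot, and variables do not carry over. Pictures are saved under pics/ and viewed, at most 14 in all, crops included, and the job is handed in when it is done.

```bash
mkdir -p pics; python3 - <<'E'
from rig import robot
import cv2,json
for n in ["scene","side","wrist"]:
    p=robot.camera_params(n); im=robot.read_camera(n); cv2.imwrite(f"pics/{n}0.png",im[:,:,::-1]); print(n,p)
s=robot.get_state(); print(s)
E
```

```text
scene {'mtx': array([[615.71253562,   0.        , 320.71338191],
       [  0.        , 615.71253562, 228.93055358],
       [  0.        ,   0.        ,   1.        ]]), 'distortion': array([-0.06561658,  0.        ,  0.        ,  0.        ,  0.        ]), 'R': array([[ 0.35555645,  0.9344354 , -0.02025074],
       [ 0.69416993, -0.27851887, -0.66374344],
       [-0.62586558,  0.22194081, -0.74768613]]), 't': array([-0.08654715, -0.30072943,  1.59030045])}
side {'mtx': array([[453.11589896,   0.        , 316.81051808],
       [  0.        , 453.11589896, 235.93445695],
       [  0.        ,   0.        ,   1.        ]]), 'distortion': array([-0.0215865,  0.       ,  0.       ,  0.       ,  0.       ]), 'R': array([[ 0.87699093, -0.48048059,  0.00503217],
       [-0.37211218, -0.68574419, -0.62552972],
       [ 0.30400566,  0.54671136, -0.78018411]]), 't': array([-0.39581353,  0.14284589,  0.97533854])}
wrist {'mtx': array([[349.64250423,   0.        , 323.78380978],
       [  0.        , 349.64250423, 236.38740438],
       [  0.        ,   0.        ,   1.        ]]), 'distortion': a
[... 269 characters left out ...]
0696])}
{'clock': 0.15, 'joints': array([ 1.20699118e+00,  4.23696098e-01,  1.63053241e+00,  3.12831543e-06,
        1.08860238e+00, -1.90028604e-02]), 'qvel': array([ 0.00094738, -0.00122107, -0.00221796,  0.00025753, -0.00095198,
        0.00043627]), 'effort': array([ 3.64117398e-05, -5.57768977e+01, -2.82015610e+01, -4.79764162e-05,
        4.84168981e-03, -1.42372181e-05]), 'tcp_pos': array([0.21108597, 0.58783515, 0.25269796]), 'orientation': array([ 1.71549071e-01,  9.85175382e-01, -6.07548470e-04, -1.19139545e-04]), 'force': array([-0.66896815,  0.53714602, -0.94959218]), 'moment': array([ 0.01547244,  0.00833488, -0.01261841]), 'grip_force': 0.0, 'gripper_width': 0.0858110589349927}
```

View pics/scene0.png

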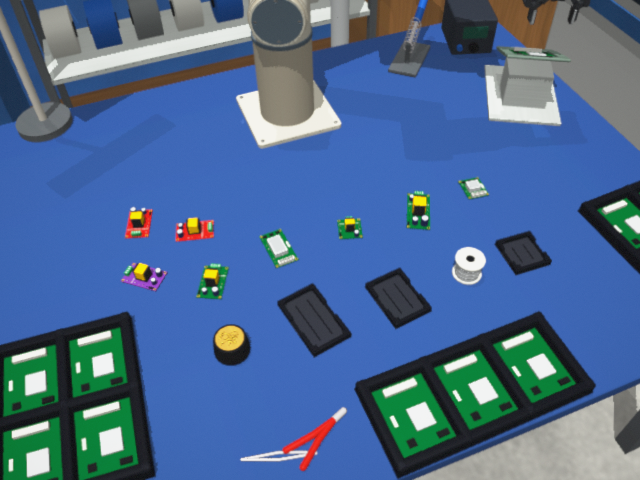

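View pics/side0.png

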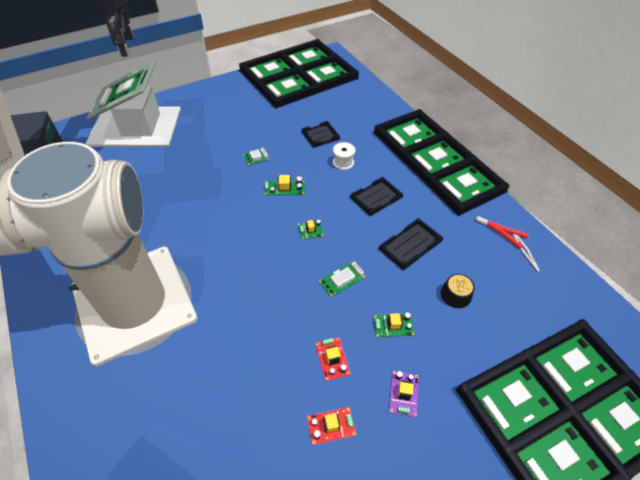

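The scene picture shows three green boards with yellow transformers at (349,227), (419,208) and (212,280). The red boards at (138,220) and (195,228) and the purple one at (145,272) are decoys. The silver-can logic boards are at (278,246) and (474,187), the trays at (314,318), (398,296) and (523,251), the reel at (468,265) and the pot at (231,343). The side view agrees.

```bash
cat > h.py <<'E'
from rig import robot
import cv2, numpy as np
def cast(px,z,p):
    u=cv2.undistortPoints(np.float64(px).reshape(-1,1,2),p["mtx"],p["distortion"])[:,0]
    d=np.c_[u,np.ones(len(u))]@p["R"]; c=-p["R"].T@p["t"]
    return (c+d*((z-c[2])/d[:,2])[:,None])[:,:2]
def masks(im):
    h=cv2.cvtColor(im,cv2.COLOR_RGB2HSV); H,S,V=cv2.split(h)
    return dict(green=((H>50)&(H<85)&(S>110)&(V>50)),yellow=((H>20)&(H<32)&(S>150)&(V>140)),black=((V<65)&(S<140)))
def blobs(m,amin,amax=1e9):
    m=m.astype(np.uint8); m=cv2.morphologyEx(m,cv2.MORPH_CLOSE,np.ones((5,5)))
    c,_=cv2.findContours(m,cv2.RETR_EXTERNAL,cv2.CHAIN_APPROX_NONE)
    return [x for x in c if amin<cv2.contourArea(x)<amax]
def rect(pts):
    (c,(w,h),a)=cv2.minAreaRect((np.float32(pts)*1000).astype(np.float32))
    if w<h: w,h,a=h,w,a+90
    return np.round(c,1),round(w,1),round(h,1),round((a+90)%180-90,1)
E
python3 - <<'E'
from h import *
for n in ["scene","side"]:
    p=robot.camera_params(n); im=cv2.imread(f"pics/{n}0.png")[:,:,::-1].copy(); m=masks(im)
    for k,z,lo,hi in [("green",.0036,80,1500),("yellow",.03,30,500),("black",.014,600,4000)]:
        for c in blobs(m[k],lo,hi):
            print(n,k,c[:,0].mean(0).round(),cv2.contourArea(c),*rect(cast(c[:,0],z,p)))
E
```

```text
scene green [213. 282.] 369.5 [ 459.6 -314. ] 84.6 49.1 -25.8
scene green [277. 247.] 239.5 [ 423.6 -164.6] 89.1 48.9 4.8
scene green [350. 229.] 235.0 [432.9  -6.3] 52.7 48.5 -16.7
scene green [623. 220.] 727.0 [643.2 568.7] 127.0 90.3 2.9
scene green [419. 210.] 315.0 [436.1 154.7] 113.1 49.1 -27.5
scene green [475.  32.] 212.5 [-157.7  650.8] 84.4 62.8 68.4
scene yellow [229. 338.] 480.5 [ 616.8 -319. ] 49.1 48.6 67.2
scene yellow [211. 274.] 101.0 [ 465.2 -315.7] 29.1 27.0 -23.7
scene yellow [140. 271.] 123.5 [ 403.6 -445.1] 40.4 24.5 -20.7
scene yellow [349. 222.] 42.0 [437.5  -8.5] 22.8 19.0 -22.3
scene yellow [192. 225.] 123.0 [ 322.7 -320.1] 42.1 21.2 -13.2
scene yellow [136. 215.] 72.5 [ 246.3 -425.5] 27.7 20.6 68.0
scene yellow [419. 201.] 111.5 [438.8 154.7] 35.0 28.1 -26.5
scene black [314. 320.] 2604.5 [ 624.  -159.7] 139.3 81.7 11.0
scene black [398. 298.] 2002.0 [637.9   8.1] 114.2 83.5 7.4
scene black [523. 253.] 1314.5 [632.3 293.9] 90.5 85.5 -2.7
scene black [618. 219.] 1728.5 [618.4 523. ] 275.1 126.8 -40.0
scene black [466.  30.] 1706.0 [-172.4  633.1] 310.0 162.7
[... 610 characters left out ...]
.  87.] 217.0 [180.7 818.2] 178.0 72.0 20.5
side green [326.  71.] 372.0 [807.4 583.6] 120.7 86.7 3.9
side green [271.  67.] 348.0 [655.7 695.9] 107.3 85.0 4.6
side green [308.  55.] 319.0 [799.9 705.3] 121.9 85.3 3.7
side yellow [331. 422.] 165.5 [ 246.1 -428.9] 27.6 21.1 72.3
side yellow [405. 388.] 115.0 [ 394.8 -440.7] 22.1 21.9 -35.1
side yellow [332. 353.] 116.0 [ 311.6 -316.9] 24.8 23.4 -12.0
side yellow [395. 321.] 118.5 [ 458.5 -319. ] 31.5 21.8 62.0
side yellow [311. 226.] 45.0 [427.3 -15. ] 28.7 15.7 72.8
side yellow [284. 182.] 113.0 [435.4 147.2] 44.5 25.9 63.5
side black [410. 244.] 1539.0 [ 614.1 -161.5] 139.9 81.2 11.0
side black [376. 196.] 975.0 [627.3   6.1] 115.3 82.8 7.6
```

Three candidates have a yellow transformer on green:
- **Short:** (349,227) measures 53x49 mm.
- **Medium:** (212,280) measures about 80x49 mm.
- **Long:** (419,208) measures about 105x49 mm.

All three fit the stated sizes. The red and purple boards are excluded by colour. I'll confirm this in one enlarged crop.

```bash
python3 - <<'E'
import cv2
im=cv2.imread("pics/scene0.png")[170:310,110:500]
cv2.imwrite("pics/crop1.png",cv2.resize(im,(780,280),interpolation=cv2.INTER_CUBIC))
E
python3 -m pendant '[[0.35,-0.93,0,0,0,0],[0.35,-0.93,0,0,0,0],[0.35,-0.93,0,0,0,0],[0.35,-0.93,0,0,0,0],[0.35,-0.93,0,0,0,0],[0.35,-0.93,0,0,0,0],[0.35,-0.93,0,0,0,0],[0.35,-0.93,0,0,0,0],[0.35,-0.93,0,0,0,0],[0.35,-0.93,0,0,0,0]]' -0.2 40
python3 -m pendant '[[0.34,-0.93,0,0,0,0],[0.34,-0.93,0,0,0,0],[0.34,-0.93,0,0,0,0],[0.34,-0.93,0,0,0,0],[0.34,-0.93,0,0,0,0],[0.3,-0.9,0,0,0,0],[0,0,0,0,0,0]]'
```

```text
clock: 0.98
tcp_pos: [0.3513, 0.2144, 0.2533]
orientation: [0.171, 0.985, 0.0, 0.0]
force: [1.7, 0.1, 0.0]
gripper_width: 0.0514
grip_force: 0.0
clock: 1.57
tcp_pos: [0.4332, -0.0108, 0.2537]
orientation: [0.174, 0.985, -0.001, 0.001]
force: [0.9, 0.3, -0.1]
gripper_width: 0.0513
grip_force: 0.0
```

View pics/crop1.png

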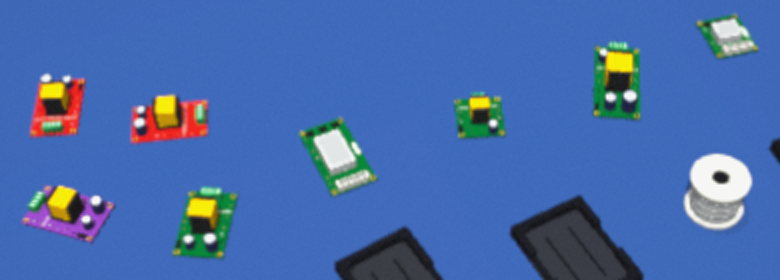

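The crop confirms three green, yellow-transformer boards at crop (205,215), (480,110) and (618,75). The wrist camera will refine the short one.

```bash
cat > w.py <<'E'
from h import *
import sys
s=robot.get_state(); p=robot.camera_params("wrist"); im=robot.read_camera("wrist")
cv2.imwrite(f"pics/{sys.argv[1]}.png",im[:,:,::-1]); m=masks(im); zt=float(sys.argv[2])
q=s["orientation"]; print("tcp",(s["tcp_pos"]*1000).round(1),"close dir",np.degrees(np.arctan2(q[1]**2-q[0]**2,2*q[0]*q[1])).round(1))
for k,z,lo in [("green",.0036,1500),("yellow",zt,300),("black",.014,3000)]:
    for c in blobs(m[k],lo): print(k,c[:,0].mean(0).round(),cv2.contourArea(c),*rect(cast(c[:,0],z,p)))
E
python3 w.py w1 .0266
```

```text
tcp [433.2 -10.8 253.7] close dir 70.0
green [196. 233.] 1567.0 [ 424.  -164.1] 89.1 50.0 4.5
green [328. 193.] 1983.0 [432.4  -5.7] 54.7 49.2 -16.8
green [472. 151.] 2848.5 [440.3 153.6] 104.8 49.5 -27.1
yellow [ 89. 313.] 380.5 [ 465.4 -311.6] 38.6 25.8 77.5
yellow [  7. 197.] 342.5 [ 313.8 -319.3] 27.0 21.5 -21.7
yellow [484. 152.] 963.0 [440.6 152.5] 36.5 28.1 62.8
black [301. 407.] 59675.5 [ 683.  -116.7] 963.9 324.3 70.1
```

View pics/w1.png

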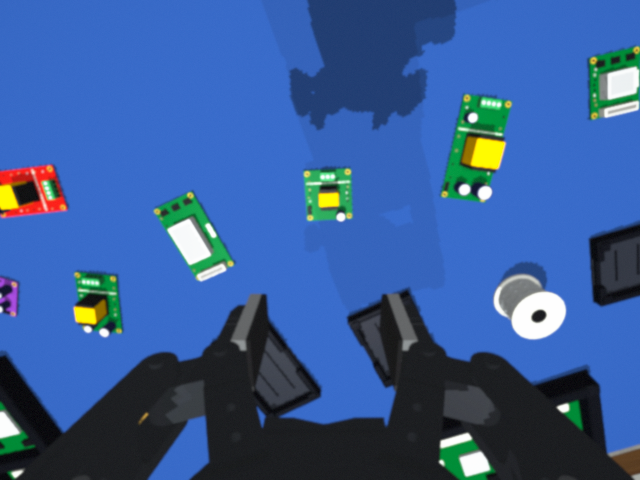

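The wrist view shows the short board at pixel (328,193), with its terminal and capacitor ends along the image vertical, so the fingers close across its y. It sits at (432,-6) mm with long axis -17°, matching the fixed cameras.

```bash
python3 -m pendant '[[0,0.13,-0.8,0,0,0.6],[0,0,-0.9,0,0,0],[0,0,-0.9,0,0,0],[0,0,-0.9,0,0,0],[0,0,-0.9,0,0,0],[0,0,-0.6,0,0,0],[0,0,-0.4,0,0,0],[0,0,-0.2,0,0,0],[0,0,0,0,0,0]]'
```

```text
clock: 2.37
tcp_pos: [0.43, 0.0002, 0.028]
orientation: [0.145, 0.989, -0.0, -0.002]
force: [0.6, -0.0, 1.0]
gripper_width: 0.051
grip_force: 0.0
```

```bash
python3 -m pendant '[[0,0,0,0,0,0],[0,0,0,0,0,0],[0,0,0,0,0,0],[0,0,0,0,0,0],[0,0,0,0,0,0],[0,0,0,0,0,0]]' 1 40
```

```text
clock: 2.87
tcp_pos: [0.4321, -0.0005, 0.0306]
orientation: [0.146, 0.989, 0.0, 0.001]
force: [-0.3, 1.7, 8.8]
gripper_width: 0.0191
grip_force: 40.3
```

```bash
python3 -m pendant '[[0,0,0.5,0,0,0],[0,0,0.8,0,0,0],[0,0,0.8,0,0,0],[0,0,0.7,0,0,0],[0,0,0,0,0,0]]'
python3 - <<'E'
from h import *
p=robot.camera_params("side"); im=cv2.imread("pics/side0.png")[:,:,::-1].copy(); b=masks(im)["black"]
for c in blobs(b[100:160,290:350],200): print("tray_short side",cv2.contourArea(c),*rect(cast(c[:,0]+[290,100],.014,p)))
# reel top: low-saturation bright pixels
for n,(y0,y1,x0,x1) in dict(scene=(235,300,445,495),side=(135,175,325,362)).items():
    im=cv2.imread(f"pics/{n}0.png")[y0:y1,x0:x1]; h=cv2.cvtColor(im,cv2.COLOR_BGR2HSV)
    for c in blobs((h[...,1]<60)&(h[...,2]>150),50): print(n,rect(cast(c[:,0]+[x0,y0],.046,robot.camera_params(n))))
E
```

```text
clock: 3.28
tcp_pos: [0.4343, -0.0007, 0.1464]
orientation: [0.146, 0.989, 0.001, 0.005]
force: [0.7, -0.0, -0.4]
gripper_width: 0.0193
grip_force: 39.4
tray_short side 514.5 [621.4 291.1] 87.8 87.3 -2.4
scene (array([640.6, 156.2]), 93.7, 59.0, -40.7)
side (array([614.6, 146.9]), 108.2, 59.4, 60.0)
```

```bash
python3 -m pendant '[[0.3,0.82,0.15,0,0,0.31],[0.3,0.82,0.15,0,0,0.31],[0.3,0.82,0.15,0,0,0.31],[0.3,0.82,0.15,0,0,0.31],[0.3,0.82,0.15,0,0,0.31],[0.3,0.82,0.15,0,0,0.31],[0.3,0.82,0.15,0,0,0.31],[0.3,0.82,0.15,0,0,0.31],[0.3,0.82,0.15,0,0,0.31],[0,0,0,0,0,0]]'; python3 w.py w2 .19
```

```text
clock: 4.12
tcp_pos: [0.5419, 0.3003, 0.1969]
orientation: [0.022, 1.0, 0.002, 0.003]
force: [-0.2, 0.4, 0.1]
gripper_width: 0.019
grip_force: 39.5
tcp [541.9 300.3 196.9] close dir 87.4
green [572. 408.] 2068.5 [813.2 573.9] 119.5 94.9 3.3
green [323. 271.] 3799.0 [612.1 297.5] 104.7 58.2 87.3
green [581. 300.] 9152.0 [655.9 564.6] 128.4 94.5 3.5
green [320.  61.] 3442.5 [420.  302.4] 53.5 49.6 -6.1
green [149.  99.] 4118.0 [440.4 154. ] 104.6 49.9 -27.0
yellow [324. 331.] 1259.0 [545.9 299.9] 19.9 14.6 87.2
yellow [132. 101.] 1602.0 [451.4 237.8] 16.7 12.6 64.9
black [ 49. 308.] 7485.5 [631.1  17. ] 111.9 90.8 7.4
black [365. 389.] 88519.5 [719.3 298.2] 792.9 350.7 87.0
```

View pics/w2.png

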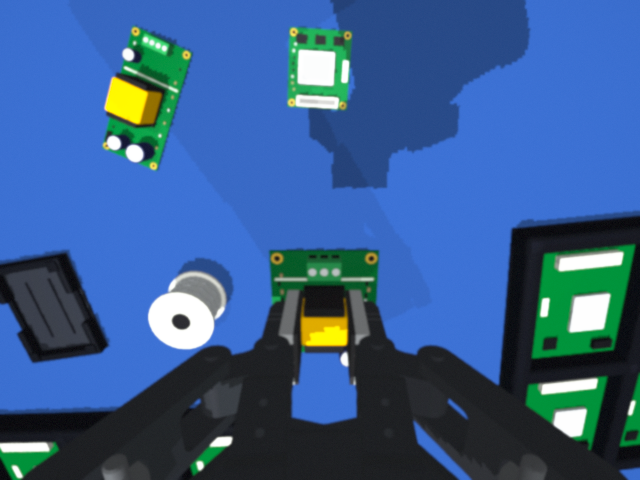

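The board is held square, with transformer at pixel (324,331). The short tray is hidden behind the gripper, so I'll enlarge the fixed views of it to settle which sides are long, since it is nearly square.

```bash
python3 - <<'E'
import cv2,numpy as np
a=cv2.resize(cv2.imread("pics/scene0.png")[225:280,490:560],(560,440),interpolation=cv2.INTER_CUBIC)
b=cv2.resize(cv2.imread("pics/side0.png")[115:150,297:345],(240,175),interpolation=cv2.INTER_CUBIC)
o=np.zeros((440,800,3),np.uint8); o[:,:560]=a; o[:175,560:]=b
cv2.imwrite("pics/crop2.png",np.clip(o.astype(float)*1.8,0,255).astype(np.uint8))
from h import *
p=robot.camera_params("scene"); print(cast([[512,234],[537,232],[552,262],[523,272]],.014,p))
E
```

```text
[[0.58239818 0.30029618]
 [0.59730824 0.3524227 ]
 [0.67703519 0.33473327]
 [0.67671534 0.26596702]]
```

View pics/crop2.png

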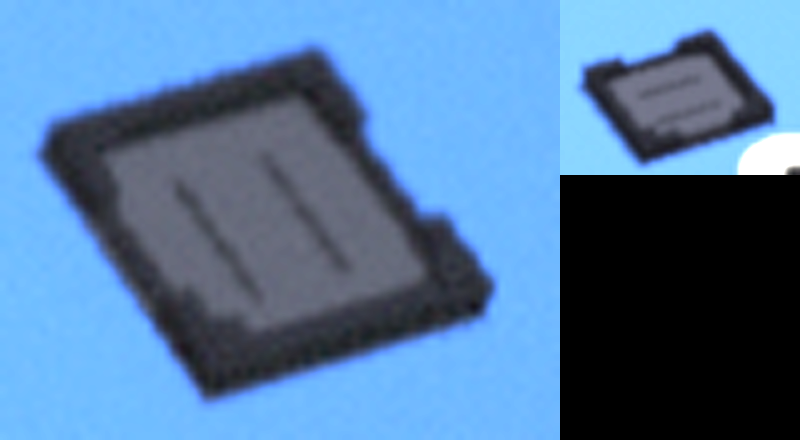

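The notches lie in the left and right edges of the tray in the crop, so its long sides run along world x (about -2.5°). I'll recompute the tray centres on the mid-height plane (7 mm), where near-bottom and far-top silhouette biases cancel.

```bash
python3 - <<'E'
from h import *
for n,W in dict(scene=[(275,365,265,360),(260,335,358,440),(225,280,490,560)],side=[(212,275,370,448),(170,220,345,408),(115,150,297,345)]).items():
    p=robot.camera_params(n); b=masks(cv2.imread(f"pics/{n}0.png")[:,:,::-1].copy())["black"]
    for y0,y1,x0,x1 in W:
        c=max(blobs(b[y0:y1,x0:x1],200),key=cv2.contourArea)
        print(n,*rect(cast(c[:,0]+[x0,y0],.007,p)))
E
```

```text
scene [ 619.6 -158.3] 140.3 82.3 11.0
scene [633.6  10.7] 115.0 84.1 7.4
scene [627.9 298.5] 91.2 86.2 -2.7
side [ 618.4 -157.6] 141.1 81.9 11.0
side [631.7  11.4] 116.3 83.5 7.6
side [625.7 298.8] 88.5 88.1 -2.4
```

```bash
python3 - <<'E'
from h import *
print(cast([[270,250],[380,250],[325,250]],.1699,robot.camera_params("wrist"))*1000)
E
python3 -m pendant '[[0.6,0,-0.3,0,0,0],[0.8,0,-0.5,0,0,0],[0.7,-0.04,-0.7,0,0,0],[0,0,-0.7,0,0,0],[0,0,-0.5,0,0,0],[0,0,0,0,0,0],[0,0,0,0,0,0]]'
```

```text
[[513.47608792 274.21049887]
 [515.80627182 323.72624341]
 [514.63550105 298.95760268]]
clock: 4.75
tcp_pos: [0.6217, 0.2915, 0.0858]
orientation: [0.025, 1.0, -0.001, -0.002]
force: [-0.0, -0.1, -0.1]
gripper_width: 0.019
grip_force: 39.5
```

```bash
python3 -m pendant '[[0.13,0.18,0,0,0,0],[0,0,-0.3,0,0,0],[0,0,-0.2,0,0,0],[0,0,0,0,0,0],[0,0,0,0,0,0],[0,0,0,0,0,0]]'
```

```text
clock: 5.25
tcp_pos: [0.6283, 0.3003, 0.0675]
orientation: [0.024, 1.0, -0.0, -0.0]
force: [-0.5, -0.6, -0.4]
gripper_width: 0.0189
grip_force: 39.5
```

```bash
python3 -m pendant '[[-0.02,-0.03,-0.2,0,0,0],[0,0,-0.2,0,0,0],[0,0,-0.15,0,0,0],[0,0,-0.1,0,0,0],[0,0,-0.08,0,0,0],[0,0,-0.05,0,0,0],[0,0,-0.03,0,0,0],[0,0,0,0,0,0],[0,0,0,0,0,0]]'
```

```text
clock: 6.0
tcp_pos: [0.6277, 0.2991, 0.0351]
orientation: [0.024, 1.0, 0.0, 0.0]
force: [0.0, 0.2, -0.8]
gripper_width: 0.0192
grip_force: 39.5
```

```bash
python3 -m pendant '[[0,0,-0.02,0,0,0],[0,0,-0.01,0,0,0],[0,0,-0.01,0,0,0],[0,0,0,0,0,0]]'; python3 -m pendant '[[0,0,-0.01,0,0,0],[0,0,-0.01,0,0,0],[0,0,0,0,0,0]]'
```

```text
clock: 6.33
tcp_pos: [0.6277, 0.2991, 0.0337]
orientation: [0.024, 1.0, 0.0, 0.0]
force: [-0.3, -0.3, 2.1]
gripper_width: 0.019
grip_force: 39.9
clock: 6.58
tcp_pos: [0.6277, 0.2991, 0.0337]
orientation: [0.024, 1.0, 0.0, 0.0]
force: [-2.7, -1.0, 8.1]
gripper_width: 0.0193
grip_force: 40.7
```

```bash
python3 -m pendant '[[0,0,0,0,0,0],[0,0,0,0,0,0],[0,0,0,0,0,0],[0,0,0.1,0,0,0],[0,0,0.4,0,0,0],[0,0,0.8,0,0,0],[0,0,0.9,0,0,0],[0,0,0.9,0,0,0],[0,0,0.9,0,0,0]]' 0.32 40
python3 -m pendant '[[-0.25,-0.9,0.1,0,0,-0.27],[-0.25,-0.9,0.1,0,0,-0.27],[-0.25,-0.9,0.1,0,0,-0.27],[-0.25,-0.9,0.1,0,0,-0.27],[-0.25,-0.9,0.1,0,0,-0.27],[-0.25,-0.9,0,0,0,-0.27],[-0.25,-0.9,0,0,0,-0.27],[-0.25,-0.9,0,0,0,-0.27],[-0.25,-0.9,0,0,0,-0.27],[-0.25,-0.9,0,0,0,-0.27]]' -0.2
python3 -m pendant '[[-0.25,-0.9,0,0,0,-0.27],[-0.25,-0.9,0,0,0,-0.27],[-0.25,-0.9,0,0,0,-0.27],[-0.25,-0.9,0,0,0,-0.27],[-0.25,-0.9,0,0,0,-0.27],[-0.25,-0.9,0,0,0,-0.27],[-0.2,-0.7,0,0,0,-0.3],[0,0,0,0,0,0],[0,0,0,0,0,0]]'
python3 w.py w3 .0306
python3 - <<'E'
from h import *
im=robot.read_camera("scene"); cv2.imwrite("pics/scene3.png",im[:,:,::-1]); b=masks(im)["green"]
cv2.imwrite("pics/crop3.png",cv2.resize(im[220:290,480:570,::-1],(720,560),interpolation=cv2.INTER_CUBIC))
for c in blobs(b[225:280,490:560],60): print(*rect(cast(c[:,0]+[490,225],.0066,robot.camera_params("scene"))))
E
```

```text
clock: 7.33
tcp_pos: [0.6275, 0.2989, 0.1954]
orientation: [0.024, 1.0, 0.0, 0.0]
force: [-0.4, 0.5, 0.4]
gripper_width: 0.0291
grip_force: 0.0
clock: 8.17
tcp_pos: [0.5271, -0.0626, 0.214]
orientation: [0.142, 0.99, 0.0, 0.001]
force: [0.7, 0.2, 0.0]
gripper_width: 0.0511
grip_force: 0.0
clock: 8.92
tcp_pos: [0.4592, -0.3065, 0.2136]
orientation: [0.226, 0.974, -0.0, 0.001]
force: [0.2, -0.2, -0.8]
gripper_width: 0.0511
grip_force: 0.0
tcp [ 459.2 -306.5  213.6] close dir 63.9
green [620. 423.] 1843.5 [884.2 -88.2] 114.5 53.0 -1.0
green [ 66. 398.] 2463.0 [ 541.9 -691.4] 87.2 77.8 87.4
green [316. 212.] 3407.0 [ 462.3 -314.7] 78.8 49.2 -26.1
green [449. 102.] 5243.5 [ 424.8 -164.6] 90.3 49.6 4.6
yellow [376. 364.] 854.0 [ 631.5 -332.2] 52.6 29.1 -10.6
yellow [317. 220.] 547.5 [ 462.2 -314.7] 23.7 20.7 63.9
yellow [162. 215.] 635.0 [ 396.5 -438.6] 29.0 25.1 -40.9
yellow [232.  62.] 889.0 [ 315.4 -316.8] 26.0 22.7 -13.7
yellow [77. 48.] 1061.5 [ 250.1 -421.9] 34.7 22.2 67.6
black [350. 401.] 65949.0 [ 669.4 -406.6] 839.1 282.7 63.9
black [518. 277.] 9125.0 [ 616.3 -159.8] 140.6 79.8 10.8
[626.4 298.7] 63.6 51.8 -3.3
```

View pics/crop3.png

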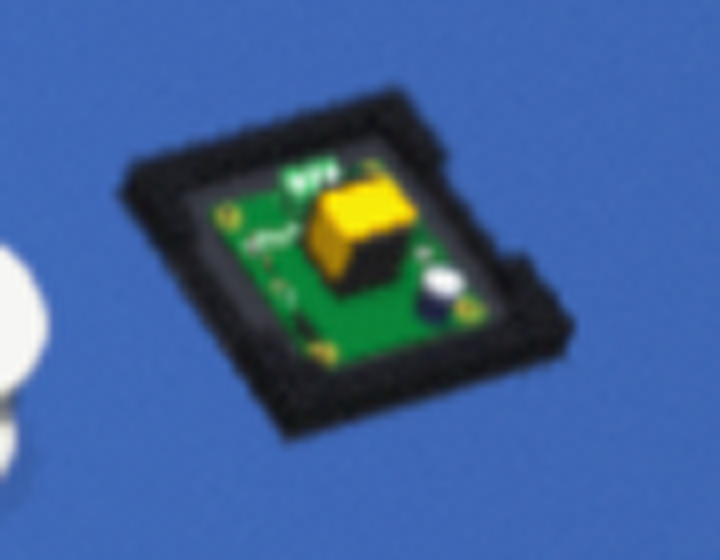

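The short board is flat and square in its tray. The medium board is directly below the arm at (462,-315), 79x49 mm, -26°.

```bash
python3 -m pendant '[[0.06,-0.2,-0.6,0,0,0],[0,0,-0.9,0,0,0],[0,0,-0.9,0,0,0],[0,0,-0.9,0,0,0],[0,0,-0.6,0,0,0],[0,0,-0.4,0,0,0],[0,0,-0.2,0,0,0],[0,0,0,0,0,0],[0,0,0,0,0,0]]'
python3 -m pendant '[[0,0,-0.02,0,0,0],[0,0,0,0,0,0],[0,0,0,0,0,0],[0,0,0,0,0,0],[0,0,0,0,0,0],[0,0,0,0,0,0]]' 1 45
python3 -m pendant '[[0,0,0.5,0,0,0],[0,0,0.8,0,0,0],[0,0,0.8,0,0,0],[0,0,0.8,0,0,0],[0,0,0.6,0,0,0],[0,0,0,0,0,0],[0,0,0,0,0,0]]'
```

```text
clock: 9.77
tcp_pos: [0.4626, -0.3124, 0.033]
orientation: [0.224, 0.975, -0.0, 0.0]
force: [0.5, 0.0, 1.6]
gripper_width: 0.0511
grip_force: 0.0
clock: 10.27
tcp_pos: [0.4629, -0.3135, 0.0332]
orientation: [0.224, 0.975, -0.0, 0.001]
force: [-0.1, 1.5, 6.8]
gripper_width: 0.0237
grip_force: 45.9
clock: 10.85
tcp_pos: [0.4628, -0.3136, 0.1738]
orientation: [0.224, 0.975, -0.001, 0.002]
force: [-0.3, 0.4, -2.2]
gripper_width: 0.0233
grip_force: 45.0
```

```bash
python3 -m pendant '[[0.42,0.81,0,0,0,0.67],[0.42,0.81,0,0,0,0.67],[0.42,0.81,0,0,0,0.67],[0.42,0.81,0,0,0,0.67],[0.42,0.81,0,0,0,0.67],[0.42,0.81,0,0,0,0.67],[0.42,0.81,0,0,0,0.67],[0.42,0.81,0,0,0,0.67],[0.42,0.81,0,0,0,0.67],[0.42,0.81,0,0,0,0.67]]'
python3 -m pendant '[[0.04,0,-0.6,0,0,0],[0,0,-0.9,0,0,0],[0,0,-0.7,0,0,0],[0,0,-0.3,0,0,0],[0,0,0,0,0,0],[0,0,0,0,0,0],[0,0,0,0,0,0]]'; python3 w.py w4 .1
```

```text
clock: 11.68
tcp_pos: [0.6294, 0.0127, 0.1699]
orientation: [-0.068, 0.998, 0.0, -0.002]
force: [0.3, -1.0, -1.2]
gripper_width: 0.0231
grip_force: 44.9
clock: 12.27
tcp_pos: [0.6325, 0.0107, 0.0729]
orientation: [-0.066, 0.998, -0.0, 0.001]
force: [0.8, 0.2, -0.5]
gripper_width: 0.0228
grip_force: 44.9
tcp [632.5  10.7  72.9] close dir 97.6
green [324. 257.] 7079.0 [630.9   9.8] 64.6 54.4 -82.4
yellow [324. 327.] 2304.0 [612.3   7.6] 17.9 17.1 -82.5
black [323. 376.] 77548.5 [691.1  18.4] 458.9 228.8 -82.5
black [ 64. 217.] 9469.0 [ 618.9 -152.4] 134.6 86.6 10.9
```

Position and angle are on target, so I'll lower gently: 72.9 → 36.2 mm.

```bash
python3 -m pendant '[[0,0,-0.2,0,0,0],[0,0,-0.2,0,0,0],[0,0,-0.15,0,0,0],[0,0,-0.12,0,0,0],[0,0,-0.1,0,0,0],[0,0,-0.06,0,0,0],[0,0,-0.04,0,0,0],[0,0,-0.02,0,0,0],[0,0,0,0,0,0],[0,0,0,0,0,0]]';python3 -m pendant '[[0,0,-0.01,0,0,0],[0,0,-0.01,0,0,0],[0,0,0,0,0,0]]'
```

```text
clock: 13.15
tcp_pos: [0.6316, 0.011, 0.0364]
orientation: [-0.066, 0.998, -0.0, 0.0]
force: [-2.5, 0.1, 1.5]
gripper_width: 0.0232
grip_force: 45.2
clock: 13.4
tcp_pos: [0.6316, 0.011, 0.0363]
orientation: [-0.066, 0.998, -0.0, -0.0]
force: [-4.3, 1.0, 8.1]
gripper_width: 0.023
grip_force: 46.3
```

```bash
python3 -m pendant '[[0,0,0,0,0,0],[0,0,0,0,0,0],[0,0,0,0,0,0],[0,0,0.1,0,0,0],[0,0,0.4,0,0,0],[0,0,0.8,0,0,0],[0,0,0.9,0,0,0],[0,0,0.9,0,0,0],[0,0,0.9,0,0,0]]' 0.22 40
python3 -m pendant '[[-0.48,0.36,0.05,0,0,-0.7],[-0.48,0.36,0.05,0,0,-0.7],[-0.48,0.36,0.05,0,0,-0.7],[-0.48,0.36,0.05,0,0,-0.7],[-0.48,0.36,0.05,0,0,-0.7],[-0.48,0.36,0,0,0,-0.7],[-0.48,0.36,0,0,0,-0.7],[-0.48,0.36,0,0,0,-0.7],[-0.48,0.36,0,0,0,-0.7],[-0.48,0.36,0,0,0,-0.7]]' -0.3
python3 -m pendant '[[0,0,0,0,0,0],[0,0,0,0,0,0],[0,0,0,0,0,0]]'
python3 w.py w5 .0346
python3 - <<'E'
from h import *
im=robot.read_camera("scene"); cv2.imwrite("pics/scene5.png",im[:,:,::-1]); b=masks(im)["green"]
cv2.imwrite("pics/crop5.png",cv2.resize(im[255:345,350:450,::-1],(600,540),interpolation=cv2.INTER_CUBIC))
for c in blobs(b[260:335,358:440],60): print(*rect(cast(c[:,0]+[358,260],.0066,robot.camera_params("scene"))))
E
```

```text
clock: 14.15
tcp_pos: [0.6313, 0.011, 0.1969]
orientation: [-0.066, 0.998, 0.0, -0.0]
force: [0.8, -0.5, 0.6]
gripper_width: 0.0335
grip_force: 0.0
clock: 14.98
tcp_pos: [0.4387, 0.1555, 0.2056]
orientation: [0.238, 0.971, 0.0, 0.0]
force: [-0.1, 0.7, 0.2]
gripper_width: 0.0555
grip_force: 0.0
clock: 15.23
tcp_pos: [0.4404, 0.1551, 0.2057]
orientation: [0.236, 0.972, 0.0, 0.001]
force: [-0.3, -0.8, -0.9]
gripper_width: 0.0557
grip_force: 0.0
tcp [440.4 155.1 205.7] close dir 62.7
green [321. 209.] 4722.0 [440.1 153.9] 103.8 49.4 -27.1
green [460. 115.] 1729.5 [422.8 301.8] 59.4 49.7 -6.0
yellow [538. 315.] 314.0 [624.9 294.6] 34.2 19.8 64.9
yellow [322. 217.] 920.0 [440.3 153.7] 28.1 26.1 62.7
black [327. 409.] 56663.5 [641.2  52.7] 816.9 274.6 62.6
black [528. 301.] 5818.0 [623.4 296.9] 92.3 81.5 -2.3
[628.5  10.2] 87.1 51.7 7.7
```

View pics/crop5.png

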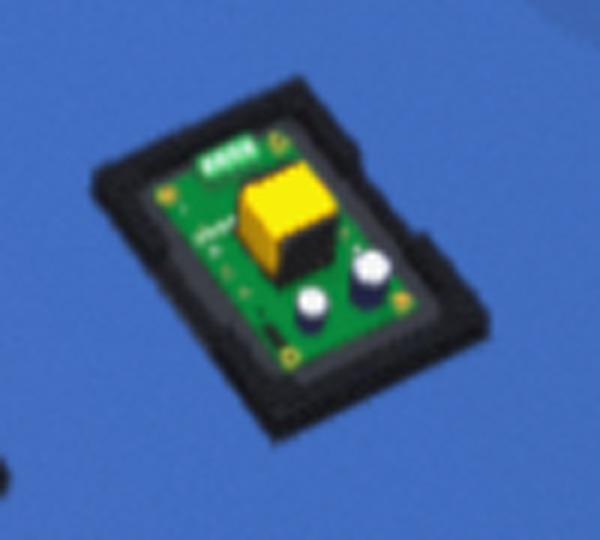

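The medium board is flat and square in its tray. The long board is below the arm at (440,154), 104x49 mm, -27°.

```bash
python3 -m pendant '[[0,-0.03,-0.6,0,0,0],[0,0,-0.9,0,0,0],[0,0,-0.9,0,0,0],[0,0,-0.8,0,0,0],[0,0,-0.5,0,0,0],[0,0,-0.4,0,0,0],[0,0,-0.2,0,0,0],[0,0,0,0,0,0],[0,0,0,0,0,0]]'
python3 -m pendant '[[0,0,0,0,0,0],[0,0,0,0,0,0],[0,0,0,0,0,0],[0,0,0,0,0,0],[0,0,0,0,0,0],[0,0,0,0,0,0]]' 1 60
python3 -m pendant '[[0,0,0.5,0,0,0],[0,0,0.8,0,0,0],[0,0,0.8,0,0,0],[0,0,0.8,0,0,0],[0,0,0.6,0,0,0],[0,0,0,0,0,0],[0,0,0,0,0,0]]'
```

```text
clock: 16.08
tcp_pos: [0.4401, 0.1536, 0.0333]
orientation: [0.237, 0.971, -0.0, -0.0]
force: [-0.4, -0.2, -0.2]
gripper_width: 0.0554
grip_force: 0.0
clock: 16.58
tcp_pos: [0.4405, 0.154, 0.0346]
orientation: [0.237, 0.972, 0.001, 0.001]
force: [-0.4, -1.0, 5.2]
gripper_width: 0.027
grip_force: 59.9
clock: 17.17
tcp_pos: [0.4404, 0.1541, 0.1751]
orientation: [0.237, 0.972, 0.001, 0.002]
force: [0.3, 0.1, -2.3]
gripper_width: 0.0268
grip_force: 59.9
```

```bash
python3 -m pendant '[[0.45,-0.78,0,0,0,0.77],[0.45,-0.78,0,0,0,0.77],[0.45,-0.78,0,0,0,0.77],[0.45,-0.78,0,0,0,0.77],[0.45,-0.78,0,0,0,0.77],[0.45,-0.78,0,0,0,0.77],[0.45,-0.78,0,0,0,0.77],[0.45,-0.78,0,0,0,0.77],[0.45,-0.78,0,0,0,0.77],[0.45,-0.78,0,0,0,0.77]]'
python3 -m pendant '[[0,0,-0.6,0,0,0],[0,0,-0.9,0,0,0],[0,0,-0.7,0,0,0],[0,0,-0.3,0,0,0],[0,0,0,0,0,0],[0,0,0,0,0,0],[0,0,0,0,0,0]]'; python3 w.py w6 .1
```

```text
clock: 18.0
tcp_pos: [0.619, -0.1596, 0.171]
orientation: [-0.098, 0.995, 0.001, -0.002]
force: [0.3, 0.4, -3.1]
gripper_width: 0.0269
grip_force: 59.8
clock: 18.58
tcp_pos: [0.6206, -0.1582, 0.0745]
orientation: [-0.097, 0.995, -0.0, 0.001]
force: [1.2, -0.7, -1.1]
gripper_width: 0.0265
grip_force: 59.8
tcp [ 620.6 -158.2   74.5] close dir 101.1
green [576. 321.] 4966.0 [633.7  13.6] 83.1 53.5 7.3
green [323. 242.] 9546.5 [ 611.7 -161. ] 71.0 64.7 11.3
yellow [599. 348.] 2035.0 [593.2 -71.4] 28.9 15.0 80.9
yellow [324. 320.] 3707.5 [ 599.4 -162.9] 28.9 21.8 11.1
yellow [ 12. 251.] 1253.5 [ 594.8 -258.4] 19.0 9.9 -6.3
black [ 50. 232.] 7546.5 [ 632.6 -311.2] 87.5 61.6 -6.1
black [386. 343.] 63490.5 [ 673.2 -148.8] 463.7 244.4 -78.9
```

```bash
python3 -m pendant '[[-0.03,0,-0.2,0,0,0],[0,0,-0.2,0,0,0],[0,0,-0.15,0,0,0],[0,0,-0.12,0,0,0],[0,0,-0.1,0,0,0],[0,0,-0.06,0,0,0],[0,0,-0.04,0,0,0],[0,0,-0.02,0,0,0],[0,0,0,0,0,0],[0,0,0,0,0,0]]';python3 -m pendant '[[0,0,-0.02,0,0,0],[0,0,-0.01,0,0,0],[0,0,0,0,0,0]]'
```

```text
clock: 19.47
tcp_pos: [0.6187, -0.1583, 0.0379]
orientation: [-0.097, 0.995, -0.0, 0.0]
force: [0.1, -0.7, -1.7]
gripper_width: 0.0271
grip_force: 59.9
clock: 19.72
tcp_pos: [0.6187, -0.1583, 0.0377]
orientation: [-0.097, 0.995, -0.0, 0.0]
force: [-3.0, 0.5, 7.5]
gripper_width: 0.0265
grip_force: 61.2
```

Contact. I'll release to 35 mm, lift and retreat.

```bash
python3 -m pendant '[[0,0,0,0,0,0],[0,0,0,0,0,0],[0,0,0,0,0,0],[0,0,0.1,0,0,0],[0,0,0.4,0,0,0],[0,0,0.8,0,0,0],[0,0,0.9,0,0,0],[0,0,0.9,0,0,0],[0,0,0.9,0,0,0]]' 0.15 40
python3 -m pendant '[[-0.7,0,0.3,0,0,0],[-0.7,0,0.3,0,0,0],[-0.7,0,0.3,0,0,0],[-0.7,0,0.3,0,0,0],[-0.7,0,0.2,0,0,0],[-0.7,0,0,0,0,0],[0,0,0,0,0,0],[0,0,0,0,0,0]]'
python3 - <<'E'
from h import *
for n in ["scene","side"]:
    im=robot.read_camera(n); cv2.imwrite(f"pics/{n}6.png",im[:,:,::-1])
    p=robot.camera_params(n)
    for c in blobs(masks(im)["green"],80,700): print(n,c[:,0].mean(0).round(),*rect(cast(c[:,0],.0066,p)))
E
```

```text
clock: 20.47
tcp_pos: [0.6181, -0.1581, 0.1981]
orientation: [-0.097, 0.995, 0.0, -0.0]
force: [0.6, 0.1, 0.1]
gripper_width: 0.0362
grip_force: 0.0
clock: 21.13
tcp_pos: [0.4496, -0.1582, 0.2531]
orientation: [-0.096, 0.995, -0.0, 0.0]
force: [0.8, -0.5, -0.1]
gripper_width: 0.0362
grip_force: 0.0
scene [398. 297.] [628.5  10.2] 87.1 51.7 7.7
scene [523. 254.] [626.5 298.3] 63.4 52.0 -0.7
scene [277. 247.] [ 426.1 -165.2] 88.8 48.7 4.8
scene [475.  32.] [-150.3  645.8] 90.5 63.1 73.8
side [342. 279.] [ 420.5 -166.2] 87.0 48.6 4.6
side [411. 246.] [ 616.4 -158.4] 108.3 51.7 11.0
side [320. 134.] [627.6 298.2] 57.9 55.5 -2.6
side [412. 132.] [865.  179.7] 121.5 93.0 1.1
side [287.  84.] [652.5 570. ] 124.4 87.1 3.1
side [132.  82.] [204.6 834.4] 116.9 49.5 61.8
side [271.  67.] [653.9 691.2] 107.3 84.7 4.6
```

View pics/scene6.png

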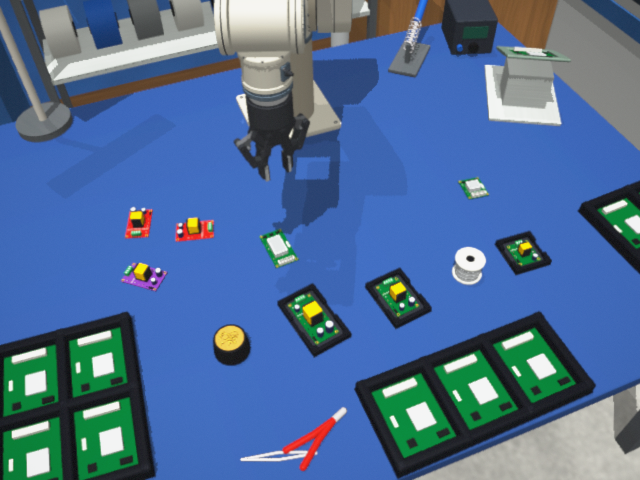

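View pics/side6.png

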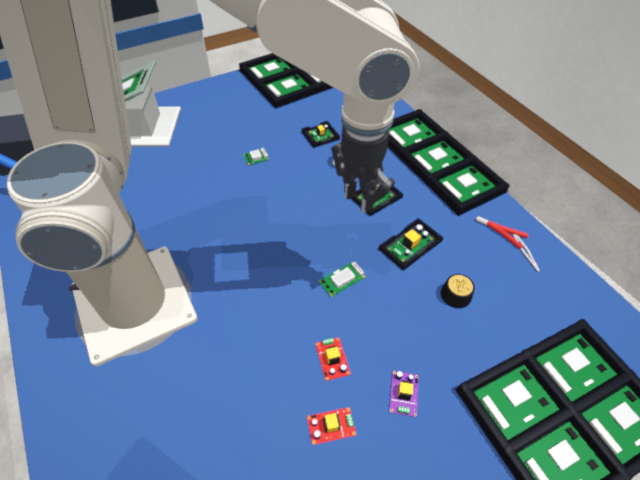

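All three boards sit flat in their trays, at scene pixels (314,318), (398,296) and (523,251). The logic boards, reel and pot are unmoved, and the gripper is clear.

```bash
python3 -c "
from rig import robot
print(robot.job_done())"
```

```text
the job is handed in; nothing more can be done
None
```

All three power-supply boards are in their matching trays, lying flat, component side up and square to the pockets. The logic boards, reel and tip cleaner were not touched, and the job is handed in at about 21 s of the 93 s allowed.

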